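Full blast from the long-nozzle blow gun

ROBOT

A 7-joint arm with a two-finger parallel gripper is mounted at the origin on the work surface. World frame = base frame: x ahead of the robot, y to its left, z up, the work surface at z = 0. Lengths are in m, angles in rad, forces in N, time in s.
With the tool pointing down it reaches from about 0.4 to 0.875 m from the base axis. Payload 6.5 kg.
Tool frame: the origin (TCP) lies midway between the tips of the shut fingers; the grasp point (between the pads) lies 19 mm behind it; z points along the fingers, y is the direction in which the jaws open and shut (so a half turn about z gives the same grasp; the last joint's range is limited). The gripper opens to 85 mm and grips with 20 to 120 N. Pads are 22 mm wide; open, the fingers measure 114 mm over their backs; the gripper's body (76 mm by 85 mm) begins 54 mm behind the grasp point. The pads swing forward as they close: fully open they stand 13 mm farther back than shut.
Start: joints at [-1.197, 0.536, -0.004, 1.538, 0.003, 1.067, -0.071], TCP at [0.277, 0.588, 0.231] pointing down, gripper open.
Joint ranges: [-2.7, 2.7], [-0.37, 2.16], [-1.27, 1.26], [0.24, 2.4], [-1.31, 4.45], [0.19, 1.91], [-2.76, 2.76]. Speed limits (rad/s): [2.39, 2.39, 3.14, 3.14, 3.14, 3.14, 3.14].

INTERFACE

Orientations are given as a unit quaternion [x, y, z, w].
In Python, from plant import robot gives the robot as it stands.
- The arm moves only by the tool drive_tool, never from a script. Its argument "series" is text: rows parted by semicolons, each of 7 numbers parted by spaces: the shift along the world's x, y, z in mm, then the turn, a rotation vector about the world's x, y, z in rad, then the finger opening in mm, from 0 to 85.4. In form: tx ty tz wx wy wz jaw; .... A call has 1 to 12 rows; each row is the pose to reach, as a shift and turn from the pose commanded when the call began; what a row does not reach only later rows make up. A row lasts 1/12 s, in which the tool goes at most 41.7 mm and 7.16 degrees, less where a joint would pass 70% of its speed; a pose out of reach is approached as far as the arm can. A call with a gripper value outside its range is refused whole. The fingers move at their own pace and stop on an object; the grip force is fixed at half the most. Time passes only in rows, so rows that repeat a pose let the fingers close. It gives the time, the measured TCP pose, the force and the opening at its end, in the units of the state.
- robot.get_obs(): the state, without advancing time (a new reading comes with each control period).
- robot.camera(name): name is "scene" or "top" or "wrist"; returns the picture (384x512x3 uint8, red, green, blue); there is no depth.
- robot.get_calibration(name): a dict with "vertical_fov" (degrees; the focal length in pixels is half the picture's height over the tangent of half this angle, whatever the lens; pixels are square), "cx", "cy" (the principal point, pixels), "extrinsics" (4x4, takes a point from camera to world coordinates); the wrist camera has in their place "mount" (4x4, takes a point from camera to tool coordinates, whose origin is the TCP and whose axes are the flange's). Camera axes: x right, y up, looking along -z (the intrinsics and any distortion apply to the point x, -y, -z); pixel columns grow to the right and rows downward; lengths in m; the calibration is good to about 2 mm. A picture is of the moment at which its call begins: read the wrist's pose just before it. get_calibration takes no time and is no camera call.
- robot.close_job(): hands the job in, once; it reports no verdict.
The state is a dict: "time_s": time; "joint_pos": joint angles; "qvel": joint speeds; "joint_efforts": joint torques, N m; "tcp_pos": TCP position; "tcp_rot": TCP orientation; "force": force on the tool from outside, world axes, zero at the start; "moment": the same for the moment, N m; "finger_gap": opening from 0.0 (shut) to 1.0 (fully open).
Only numpy, scipy, OpenCV 4.12 (cv2) and the standard library are available. Lean on these libraries where they do the work, as an engineer would, in place of code of your own. Each camera call takes 0.05 s, during which the arm holds its last target. There are 200 camera calls.

TASK

Give the washed piston a full blast: on the workbench, find the air blow gun with the long nozzle in its stand, squeeze its trigger past the first pressure point until it is fully home in the second stage, and keep it there for about a second. Then let go so that the trigger springs all the way back out. Leave the trigger of the short-nozzle gun alone.

Things in the scene. Friction and masses are not known exactly. Their poses are not given: they have to be found in the camera images.
- long_grip (a point): Squeeze point of the long-nozzle pistol gun, lying on its side in a fixed grey stand, 75 mm above the bench. x: the way the nozzle points, y left, z up. In mm here: black handle with soft rubber back pad x -24..2, y -91..44 (pad y -41..33), z +-15; trigger in front of it; barrel 30 thick along x at y 54, its clamp x 21..47, top z 18; nozzle to x 201; butt post y -67..-89; stand plate 67 below.
- long_trigger (a joint): First stage of its trigger, m: 0 rest, 0.006 pressure point. Sprung, 1.5 to 2.7 N. Steel blade, at rest x 16..24, y +-22, z +-10 mm from long_grip, pulled straight to -x. Handle and trigger: 48 mm thick at rest, 36 mm (x -24..12) home. Squeeze from above, a finger behind the pad, one before the blade. Pad yields 7 mm at 1 N/mm; the gun itself does not give.
- long_valve (a joint): Second stage of the same trigger, m: 0 until the pressure point is overcome, 0.006 fully home. Starts to move at 6 N, fully home at 9 N, springs back by itself. Total pull (12 mm) is the sum of both joints.
- short_trigger (a joint): First stage of the other gun's trigger, m: 0 at rest. That gun is the same, in a like stand, but its nozzle ends 93 mm ahead of its squeeze point instead of 201 mm. In front of the long nozzle stands a piston in a steel tray.
Not all that is in view belongs to the job. Leave any green or yellow look-alike of the part that bears short_trigger alone.

How it is judged:
On the way:
1. the long-nozzle gun's trigger is held home in its second stage (second-stage joint beyond 4 mm of its 6 mm, first stage taken up) for at least 0.6 s (value of joint long_valve above 0.004 m and value of joint long_trigger above 0.0045 m), for 0.6 s.
At the end, for the whole second after the job is handed in: The long-nozzle gun's trigger has sprung back out (both stages within 1 to 1.5 mm of rest) and the short-nozzle gun's trigger is out too (within 1.5 mm) (value of joint long_valve below 0.001 m and value of joint each of long_trigger, short_trigger below 0.0015 m); the robot touches nothing.
It fails at once if the short-nozzle gun's trigger is pulled by more than 2.5 mm (value of joint short_trigger above 0.0025 m).
It also fails if it takes over 32 s, if anything falls off the work surface, if the arm or the gripper's body presses on something with over 40 N, if the wrist force passes 120 N, or if a joint passes its speed limit or range.

## Working session

There is one attempt and no reset: what is moved stays moved. The work goes in short steps, Python scripts to look and compute and a tool call to move; the robot and the scene stay as the last step left them, time stands still between calls to the robot, and variables do not carry over. Pictures are saved under pics/ and viewed, about 8 in all and at most 12, crops included, and the job is handed in when it is done.

Besides the shell and the picture viewer there is one more tool, called after "Request:" as name(argument=value, ...) on one line, values as JSON. drive_tool: Moves the arm, as the interface text tells. Its arguments: {"type":"object","properties":{"series":{"type":"string"}},"required":["series"]}

```bash
mkdir -p pics
python3 - <<'E'
from plant import robot
import cv2,numpy as np
o=robot.get_obs();print(o['time_s'],o['tcp_pos'],o['tcp_rot'],o['finger_gap'],o['force'])
for n in ['scene','top']:
    im=robot.camera(n);cv2.imwrite(f'pics/{n}0.png',im[:,:,::-1])
for n in ['scene','top','wrist']:
    print(n,{k:(np.round(v,4).tolist() if not isinstance(v,str) else v) for k,v in robot.get_calibration(n).items()})
E
```

```text
0.0 [0.27649749 0.58756647 0.23041019] [ 2.18105356e-01  9.75924839e-01 -8.64366033e-04 -1.22443272e-04] 1.0020068854534814 [ 0.77839565  0.04553562 -0.14004713]
scene {'vertical_fov': 43.829, 'cx': 257.4446, 'cy': 196.7128, 'extrinsics': [[-0.7, -0.4192, 0.5782, 1.4133], [0.7142, -0.4133, 0.5649, 0.9266], [0.0021, 0.8083, 0.5887, 1.0043], [0.0, 0.0, 0.0, 1.0]]}
top {'vertical_fov': 49.4472, 'cx': 255.1518, 'cy': 183.0712, 'extrinsics': [[0.0055, 0.9902, -0.1396, 0.3641], [-0.9998, 0.0082, 0.0186, 0.067], [0.0195, 0.1395, 0.99, 1.1504], [0.0, 0.0, 0.0, 1.0]]}
wrist {'vertical_fov': 66.8058, 'cx': 252.96, 'cy': 189.5989, 'mount': [[0.0017, 0.9653, 0.2612, 0.0666], [1.0, -0.0017, -0.0002, -0.0004], [0.0003, 0.2612, -0.9653, -0.1431], [0.0, 0.0, 0.0, 1.0]]}
```

View pics/scene0.png

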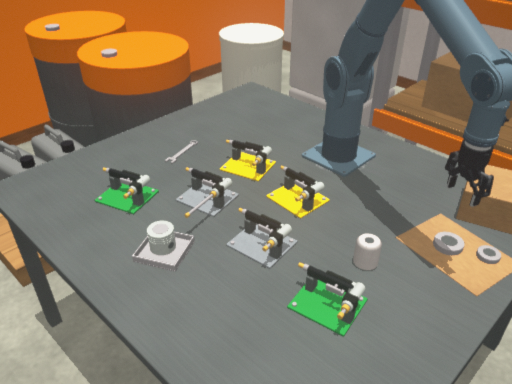

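View pics/top0.png

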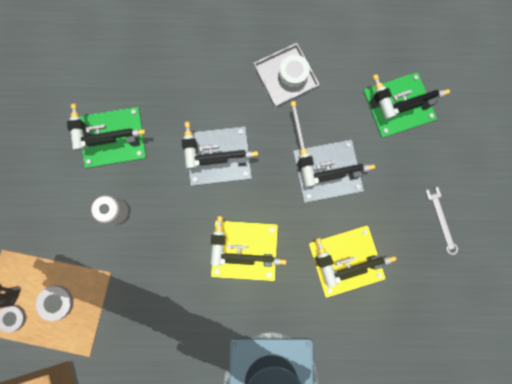

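Candidates for the wanted gun, top-view pixels:
- Grey stand at (330,172), long nozzle with its tip at (293,103), aimed at the piston in its tray at (290,70).
- Grey stand at (218,155), short nozzle.
- Green look-alikes at (112,137) and (400,103).
- Yellow look-alikes at (245,250) and (347,262).

I choose the grey stand at (330,172). Next I'll measure it and crop in close.

```bash
cat > h.py <<'E'
import numpy as np,cv2
from scipy.spatial.transform import Rotation as R
from plant import robot
def cam(n,o=None):
    c=robot.get_calibration(n)
    if n=='wrist':
        T=np.eye(4);T[:3,:3]=R.from_quat(o['tcp_rot']).as_matrix();T[:3,3]=o['tcp_pos'];E=T@np.array(c['mount'])
    else: E=np.array(c['extrinsics'])
    return c,E,192/np.tan(np.radians(c['vertical_fov'])/2)
def ray(C,u,v,z):
    c,E,f=C
    d=E[:3,:3]@np.array([(u-c['cx'])/f,-(v-c['cy'])/f,-1]);p=E[:3,3]
    return p+d*(z-p[2])/d[2]
def pix(C,P):
    c,E,f=C
    q=E[:3,:3].T@(np.asarray(P)-E[:3,3]);return np.array([c['cx']+f*q[0]/-q[2],c['cy']-f*q[1]/-q[2]])
E
python3 - <<'E'
from h import *
im=cv2.imread('pics/top0.png');C=cam('top')
crop=im[90:215,275:390]
cv2.imwrite('pics/crop.png',cv2.resize(crop,None,fx=5,fy=5,interpolation=cv2.INTER_CUBIC)[:600])
m=(im.max(2)<45).astype(np.uint8); m[:,:275]=0;m[:90]=0;m[215:]=0;m[:,390:]=0
n,l,s,ce=cv2.connectedComponentsWithStats(m)
for i in range(1,n):
    if s[i,4]>30: print(s[i],ce[i],ray(C,*ce[i],.085),cv2.minAreaRect(np.argwhere(l==i)[:,::-1].astype(np.float32)))
print('tip',ray(C,293.5,103,.075))
print(cv2.fitLine(np.array([[293.5,103],[304,152]],np.float32),2,0,.01,.01).ravel(),ray(C,304,152,.075))
E
```

```text
[374  93   6  10  42] [376.5952381   97.69047619] [ 0.74750815 -0.27643312  0.085     ] ((376.5, 97.5), (9.0, 5.0), 90.0)
tip [ 0.73349261 -0.05487224  0.075     ]
[2.0952913e-01 9.7780240e-01 2.9875000e+02 1.2750000e+02] [ 0.59960106 -0.0816505   0.075     ]
```

View pics/crop.png

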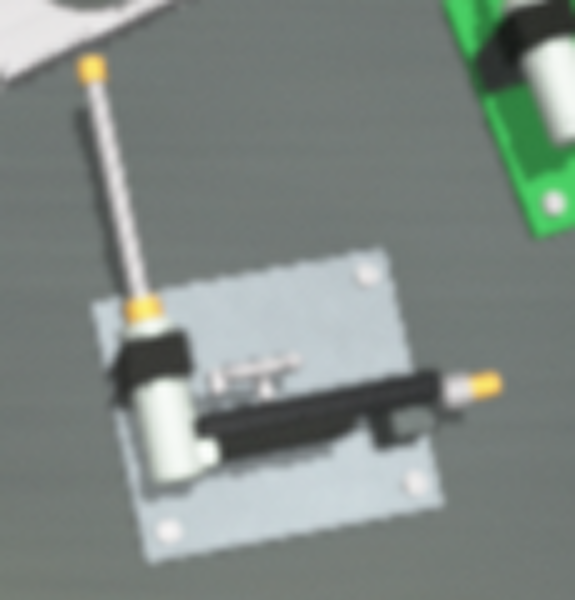

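The crop shows the chosen gun on its grey plate. The long nozzle's tip is at crop (92,65), which is px (293,103), the blade is at crop (258,370), which is px (327,164), and the handle is to its right. The squeeze point works out to about (0.547, -0.147) with yaw about 0.197 rad. I'll move above it.

Request:
drive_tool(series="20 -55 10 0 0 -0.07 85; 265 -735 20 0 0 -0.934 85; 265 -735 20 0 0 -0.934 85; 265 -735 20 0 0 -0.934 85; 265 -735 20 0 0 -0.934 85; 265 -735 20 0 0 -0.934 85; 265 -735 20 0 0 -0.934 85; 265 -735 20 0 0 -0.934 85; 265 -735 20 0 0 -0.934 85; 265 -735 20 0 0 -0.934 85; 265 -735 20 0 0 -0.934 85; 265 -735 20 0 0 -0.934 85")

```text
time_s: 1.1
tcp_pos: [0.4462, 0.1164, 0.2464]
tcp_rot: [0.634, 0.773, 0.0, -0.0]
force: [0.8, 1.1, 0.6]
finger_gap: 0.998
```

Request:
drive_tool(series="96 -264 4 0 0 0 85; 96 -264 4 0 0 0 85; 96 -264 4 0 0 0 85; 96 -264 4 0 0 0 85; 96 -264 4 0 0 0 85; 96 -264 4 0 0 0 85; 96 -264 4 0 0 0 85; 96 -264 4 0 0 0 85; 96 -264 4 0 0 0 85; 96 -264 4 0 0 0 85")

```text
time_s: 1.93
tcp_pos: [0.5417, -0.1447, 0.2498]
tcp_rot: [0.634, 0.773, -0.0, -0.001]
force: [-0.8, 0.8, -0.1]
finger_gap: 0.996
```

Run:
```python
from h import *
import pickle
o=robot.get_obs();im=robot.camera('wrist')[:,:,::-1].copy();cv2.imwrite('pics/w1.png',im)
pickle.dump(o,open('o1.pkl','wb'))
print(o['time_s'],o['tcp_pos'],o['tcp_rot'],o['joint_pos'])
C=cam('wrist',o)
g=np.array([.547,-.1473,.075]);a=.1975;Rz=R.from_euler('z',a).as_matrix()
for n,p in dict(grip=(0,0,15),blade=(24,0,10),bladeL=(24,22,10),bladeR=(24,-22,10),back=(-24,0,15)).items():
    print(n,pix(C,g+Rz@np.array(p)/1000))
```

```text
1.9333 [ 0.54170774 -0.14472977  0.24980031] [ 6.34016317e-01  7.73319317e-01 -8.19300836e-05 -7.32432021e-04] [-0.21282485  0.39445449  0.51275899  1.78275976 -0.22314341  1.02350646
  0.58163433]
grip [258.11480081 178.47190031]
blade [280.19926471 177.47990165]
bladeL [280.73553329 157.2840913 ]
bladeR [279.68214366 196.95461825]
back [235.61699059 178.43080968]
```

View pics/w1.png

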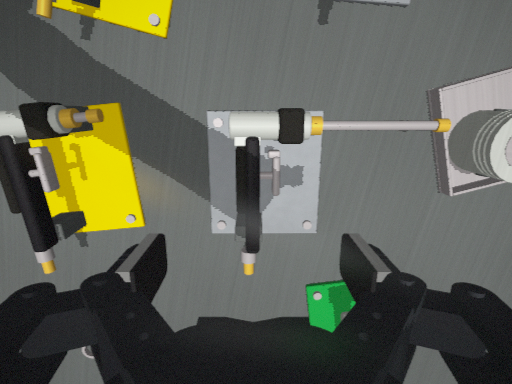

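The wrist view shows the handle at columns 236–261, the blade at about (277, 155–195) and the nozzle horizontal along row 126. This is close to the prediction. I'll read the edges numerically.

Run:
```python
from h import *
import pickle
o=pickle.load(open('o1.pkl','rb'));C=cam('wrist',o)
im=cv2.imread('pics/w1.png')
for r in (160,170,185,190):print(r,im[r,228:292].max(1).tolist())
print([int(x) for x in im[145:205,276].max(1)])
b=[]
for c in range(335,430,10):
    col=im[115:138,c].max(1).astype(float);w=np.clip(col-120,0,None);b.append((c,115+(w*np.arange(23)).sum()/w.sum()))
b=np.array(b);print(b[:,1].round(1))
P=[ray(C,u,v,.075) for u,v in (b[0],b[-1],(450.5,125.5))];d=P[1]-P[0];print('yaw',np.arctan2(d[1],d[0]),P[2])
cv2.imwrite('pics/w1c.png',cv2.resize(im[100:240,205:325],None,fx=4,fy=4,interpolation=cv2.INTER_CUBIC))
```

```text
160 [130, 130, 130, 127, 129, 129, 127, 95, 31, 29, 29, 25, 30, 37, 33, 30, 26, 29, 30, 30, 32, 36, 38, 39, 34, 29, 37, 36, 34, 28, 24, 64, 110, 127, 127, 125, 128, 126, 124, 126, 130, 129, 125, 124, 109, 142, 181, 199, 201, 193, 182, 157, 166, 187, 184, 184, 184, 186, 185, 185, 185, 186, 185, 184]
170 [131, 128, 130, 131, 133, 133, 132, 99, 40, 33, 35, 33, 31, 36, 35, 37, 32, 27, 30, 30, 34, 37, 33, 31, 32, 36, 42, 31, 33, 26, 30, 61, 110, 130, 129, 128, 128, 128, 129, 130, 130, 128, 128, 118, 99, 117, 137, 143, 179, 192, 181, 147, 119, 126, 126, 125, 126, 126, 126, 127, 126, 128, 127, 126]
185 [127, 132, 129, 130, 133, 131, 130, 106, 59, 35, 30, 35, 34, 31, 34, 35, 31, 29, 28, 32, 34, 38, 42, 36, 36, 37, 32, 33, 32, 29, 29, 58, 110, 131, 129, 130, 129, 127, 128, 125, 126, 126, 125, 113, 101, 121, 136, 142, 139, 132, 131, 116, 117, 128, 126, 127, 161, 179, 178, 178, 177, 175, 155, 126]
190 [129, 129, 129, 127, 131, 132, 130, 107, 63, 35, 33, 43, 38, 39, 35, 31, 33, 33, 31, 35, 32, 38, 39, 32, 38, 37, 36, 29, 27, 25, 22, 60, 111, 129, 130, 127, 126, 128, 127, 126, 128, 125, 127, 118, 108, 122, 138, 143, 139, 133, 127, 143, 172, 181, 182, 183, 181, 182, 181, 182, 180, 181, 182, 180]
[185, 185, 185, 184, 147, 98, 167, 209, 220, 217, 213, 166, 158, 180, 197, 201, 203, 203, 202, 201, 202, 202, 201, 201, 181, 179, 146, 142, 141, 143, 143, 143, 141, 141, 140, 139, 144, 144, 141, 141, 139, 141, 139, 140, 138, 139, 139, 138, 138, 137, 132, 180, 183, 183, 185, 184, 184, 186, 184, 185]
[125.2 125.1 125.1 125.1 125.1 125.1 125.1 125.1 125.  125.1]
yaw 0.20032665361355415 [ 0.73734806 -0.0532506   0.075     ]
```

View pics/w1c.png

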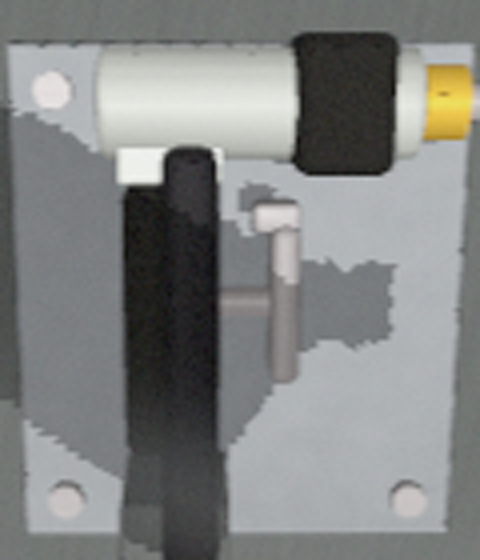

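Blade front is at column 279.5 (predicted 280). Blade rows are 155–196 (predicted 157–197), about 1 mm further toward +y. Measured yaw is 0.200. I'll descend with the jaw centre at gun-local x ≈ -5, y ≈ 0.

Request:
drive_tool(series="0.5 -2 -40 0 0 0.003 75; 0.5 -2 -80 0 0 0.003 75; 0.5 -2 -120 0 0 0.003 75; 0.5 -2 -150 0 0 0.003 75; 0.5 -2 -180 0 0 0.003 75; 0.5 -2 -195 0 0 0.003 75; 0.5 -2 -195 0 0 0.003 75; 0.5 -2 -195 0 0 0.003 75")

```text
time_s: 2.65
tcp_pos: [0.5423, -0.1461, 0.0552]
tcp_rot: [0.632, 0.775, -0.0, -0.001]
force: [0.1, 0.4, 0.8]
finger_gap: 0.88
```

Run:
```python
from h import *
o=robot.get_obs();im=robot.camera('wrist')[:,:,::-1].copy();cv2.imwrite('pics/w2.png',im)
print(o['time_s'],o['tcp_pos'],o['tcp_rot'],o['force'],o['finger_gap'])
C=cam('wrist',o)
g=np.array([.547,-.1463,.075]);Rz=R.from_euler('z',.2).as_matrix()
print('local',(Rz.T@(o['tcp_pos']-g))*1000)
for n,p in dict(bladeL=(24,22,10),bladeR=(24,-22,10),front=(2,0,15),back=(-24,0,15)).items():
    print(n,pix(C,g+Rz@np.array(p)/1000))
```

```text
2.65 [ 0.54226702 -0.1460735   0.05516161] [ 6.32255156e-01  7.74759805e-01 -1.22947337e-04 -8.04157072e-04] [0.12194631 0.4280794  0.82921809] 0.8797583755076245
local [ -4.59363715   1.16228462 -19.83839407]
bladeL [323.18056544 223.47710855]
bladeR [316.76197951 313.8361101 ]
front [269.95837952 276.80116194]
back [207.93379165 276.54946979]
```

View pics/w2.png

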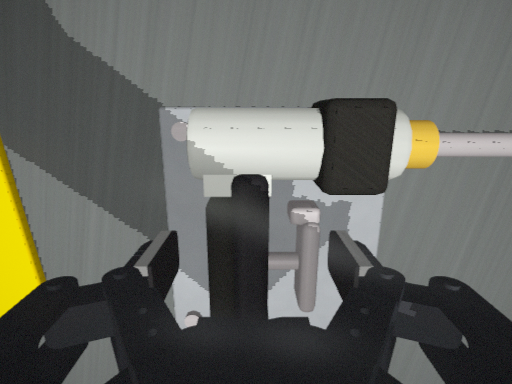

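The wrist view shows the handle at columns 208–269 and the blade at about 300–320, both between the open fingers (inner faces at about 178 and 330). The fingers are clear of the barrel. Now the squeeze.

Request:
drive_tool(series="0 0 0 0 0 0 60; 0 0 0 0 0 0 45; 0 0 0 0 0 0 38; 0 0 0 0 0 0 33; 0 0 0 0 0 0 33; 0 0 0 0 0 0 33; 0 0 0 0 0 0 33; 0 0 0 0 0 0 33")

```text
time_s: 3.37
tcp_pos: [0.5452, -0.1475, 0.0572]
tcp_rot: [0.633, 0.774, 0.001, 0.002]
force: [2.6, 1.5, 8.1]
finger_gap: 0.39
```

Run:
```python
from h import *
o=robot.get_obs();im=robot.camera('wrist')[:,:,::-1].copy();cv2.imwrite('pics/w3.png',im)
print(o['time_s'],o['tcp_pos'],o['force'],o['finger_gap']*85.4)
C=cam('wrist',o)
g=np.array([.547,-.1463,.075]);Rz=R.from_euler('z',.2).as_matrix()
print('local',(Rz.T@(o['tcp_pos']-g))*1000, 'f',Rz.T@o['force'])
for n,p in dict(bladeL=(24,22,10),bladeLhome=(12,22,10),bladeRhome=(12,-22,10),front=(2,0,15)).items():
    print(n,pix(C,g+Rz@np.array(p)/1000))
```

```text
3.3667 [ 0.54518581 -0.1474837   0.05724447] [2.5901421  1.54944871 8.05954366] 33.278674467883654
local [ -2.01318972  -0.79967865 -17.75552562] f [2.84633964 1.0039811  8.05954366]
bladeL [316.47640712 217.21956292]
bladeLhome [288.02615602 217.20530517]
bladeRhome [284.7963607 306.9149015]
front [264.14734404 270.08661561]
```

View pics/w3.png

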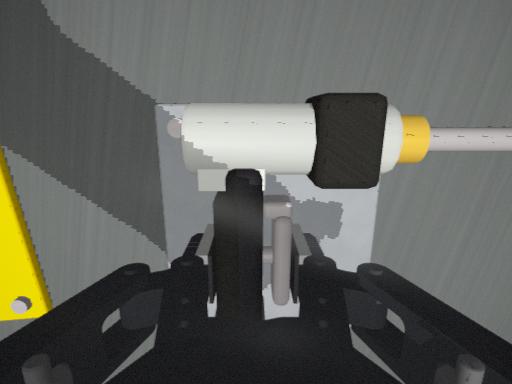

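The wrist view shows the blade's front edge at column 292, between the rest prediction (316) and home (288). The compliant arm was pushed 2.6 mm toward +x, so the second stage is only about 3.5–4 mm in. I'll shift back a little, squeeze tighter and hold.

Request:
drive_tool(series="-1.5 -0.3 0 0 0 0 30; -2.5 -0.5 0 0 0 0 28; -2.5 -0.5 0 0 0 0 28; -2.5 -0.5 0 0 0 0 28; -2.5 -0.5 0 0 0 0 28; -2.5 -0.5 0 0 0 0 28; -2.5 -0.5 0 0 0 0 28; -2.5 -0.5 0 0 0 0 28")

```text
time_s: 4.08
tcp_pos: [0.5445, -0.1476, 0.0576]
tcp_rot: [0.633, 0.774, 0.002, 0.003]
force: [6.0, 2.5, 6.2]
finger_gap: 0.328
```

Run:
```python
from h import *
o=robot.get_obs();im=robot.camera('wrist')[:,:,::-1].copy()
print(o['time_s'],o['tcp_pos'],o['force'],o['finger_gap']*85.4)
C=cam('wrist',o)
g=np.array([.547,-.1463,.075]);Rz=R.from_euler('z',.2).as_matrix()
print('local',(Rz.T@(o['tcp_pos']-g))*1000, 'f',Rz.T@o['force'])
for n,p in dict(bladeL=(24,22,10),bladeLhome=(12,22,10),bladeRhome=(12,-22,10),front=(2,0,15)).items():
    print(n,pix(C,g+Rz@np.array(p)/1000))
cv2.imwrite('pics/w4.png',cv2.resize(im[160:330,190:340],None,fx=3.5,fy=3.5,interpolation=cv2.INTER_CUBIC))
```

```text
4.0833 [ 0.54448804 -0.14764729  0.057583  ] [5.99378081 2.52896858 6.15262757] 27.980835094920838
local [ -2.7295548   -0.82138316 -17.41699775] f [6.37673274 1.28777716 6.15262757]
bladeL [318.18369039 216.9200682 ]
bladeLhome [289.83764501 216.92309667]
bladeRhome [286.40315087 306.36330536]
front [266.02620631 269.66593802]
```

View pics/w4.png

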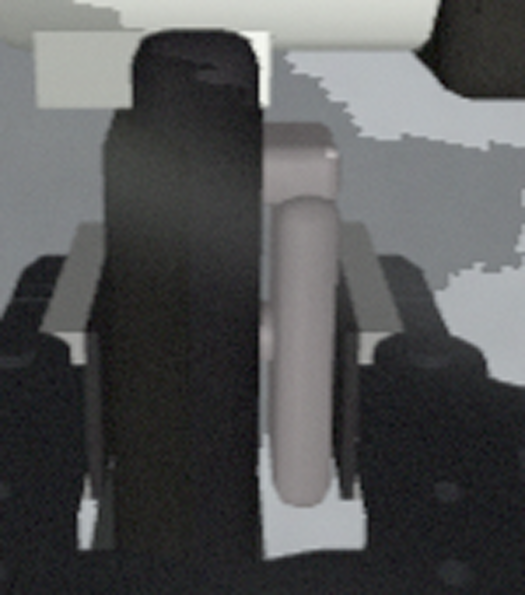

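The close crop shows the blade edge at column 286, against the home prediction of about 288–290, with about 1 mm of gap left to the handle. That means the trigger is fully home. The opening is 28 mm, so the pad is bottomed too. I'll hold one more second.

Request:
drive_tool(series="0 0 0 0 0 0 28; 0 0 0 0 0 0 28; 0 0 0 0 0 0 28; 0 0 0 0 0 0 28; 0 0 0 0 0 0 28; 0 0 0 0 0 0 28; 0 0 0 0 0 0 28; 0 0 0 0 0 0 28; 0 0 0 0 0 0 28; 0 0 0 0 0 0 28; 0 0 0 0 0 0 28; 0 0 0 0 0 0 28")

```text
time_s: 5.13
tcp_pos: [0.5445, -0.1476, 0.0576]
tcp_rot: [0.633, 0.775, 0.002, 0.003]
force: [6.4, 2.6, 5.0]
finger_gap: 0.329
```

Request:
drive_tool(series="0 0 0 0 0 0 45; 0 0 0 0 0 0 60; 0 0 0 0 0 0 75; 0 0 0 0 0 0 75; 0 0 0 0 0 0 75; 0 0 0 0 0 0 75; 0 0 0 0 0 0 75; 0 0 0 0 0 0 75")

```text
time_s: 5.8
tcp_pos: [0.5399, -0.1482, 0.0553]
tcp_rot: [0.633, 0.774, -0.0, -0.0]
force: [-0.3, -0.3, 0.1]
finger_gap: 0.876
```

Request:
drive_tool(series="2 0 0 0 0 0 78; 2 0 -0 0 0 0 78; 2 0 40 0 0 0 78; 2 0 80 0 0 0 78; 2 0 120 0 0 0 78; 2 0 160 0 0 0 78; 2 0 195 0 0 0 78; 2 0 195 0 0 0 78; 2 0 195 0 0 0 78")

```text
time_s: 6.55
tcp_pos: [0.5435, -0.1484, 0.2525]
tcp_rot: [0.633, 0.774, 0.001, 0.002]
force: [-0.6, -0.2, -1.0]
finger_gap: 0.916
```

Run:
```python
from h import *
o=robot.get_obs();im=robot.camera('wrist')[:,:,::-1].copy()
print(o['time_s'],o['tcp_pos'],o['force'],o['finger_gap']*85.4)
C=cam('wrist',o)
g=np.array([.547,-.1463,.075]);Rz=R.from_euler('z',.2).as_matrix()
for n,p in dict(rest=(24,0,10),home=(12,0,10),front=(2,0,15)).items():
    print(n,pix(C,g+Rz@np.array(p)/1000))
cv2.imwrite('pics/w5.png',cv2.resize(im[100:240,205:325],None,fx=4,fy=4,interpolation=cv2.INTER_CUBIC))
```

```text
6.55 [ 0.54349072 -0.14837732  0.2524508 ] [-0.64887094 -0.20410383 -1.03284756] 78.23441287776012
rest [278.47017606 172.18610745]
home [267.4412031 172.1753681]
front [258.34870925 173.12342711]
```

View pics/w5.png

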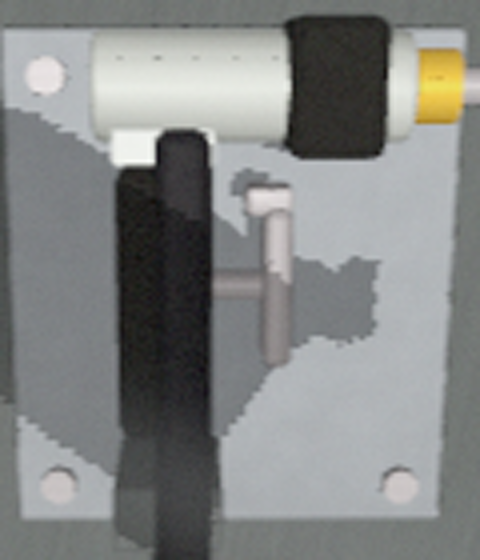

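The blade's front edge is back at column 278 (crop x 292), matching the rest prediction of 278.5, and the gripper is clear. I'll hand in.

```bash
python3 -c "
from plant import robot
print(robot.close_job())"
```

```text
the job is handed in; nothing more can be done
None
```

I squeezed the long-nozzle gun's trigger (the right-hand grey stand in the top view) fully home, held it for over a second, released it and handed the job in. The hand-in reports no verdict.

- **Squeeze:** The first squeeze, at a 33 mm opening, stopped short because the arm gave about 2.6 mm, leaving the second stage only about 3.5–4 mm in. I shifted back 2.5 mm and closed to 28 mm. The close crop then showed the blade home: its edge was at column 286, against about 288–290 predicted. I held that for 1.0 s more.
- **Force:** The highest wrist force I read was about 9 N.
- **Release:** After opening and lifting clear, the blade edge was back at column 278, against 278.5 predicted for rest. The gripper is about 0.15 m above the gun with force near zero.
- **Short-nozzle gun:** I never moved near it. I did not re-check its trigger in a picture at the end.
- **Small disagreement:** The 28 mm opening is about 1 mm below the 29 mm expected with the trigger home and the pad bottomed.
- **Time:** The work took about 6.6 s of the 32 s allowed.

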